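# Start the rewound tape at half volume

## Robot

A 7-joint arm with a two-finger parallel gripper is mounted at the origin on the work surface. World frame = base frame: x ahead of the robot, y to its left, z up, the work surface at z = 0. Lengths are in m, angles in degrees, forces in N, time in s.
With the tool pointing down it reaches from about 0.4 to 0.75 m from the base axis. Payload 19.5 kg.
Tool frame: the origin (TCP) lies midway between the tips of the shut fingers; the grasp point (between the pads) lies arm.grip_point_offset behind it (arm.grip_point_offset is the distance from the TCP to the grasp point, in m); z points along the fingers, y is the line along which they close (so a half turn about z gives the same grasp; the last joint's range is limited). The gripper opens to 85 mm and grips with 20 to 120 N. Pads are 22 mm wide; open, the fingers measure 114 mm over their backs; the gripper's body (76 mm by 85 mm) begins 54 mm behind the grasp point. The pads swing forward as they close: fully open they stand 13 mm farther back than shut.
Start: joints at [72.897, 40.479, -1.581, 85.061, 1.261, 54.483, -4.326], TCP at [0.146, -0.556, 0.231] pointing down, gripper open.
Joint ranges: [-155.06, 155.06], [-18.47, 123.98], [-90, 86.84], [0, 140.48], [-83.41, 263.41], [0, 116], [-161.91, 161.91]. Speed limits (degrees/s): [108.29, 108.29, 147.25, 147.25, 172.46, 172.46, 172.46].

## Interface

Orientations are given as a 3x3 rotation matrix whose columns are the frame's x, y, z axes.
In Python, from station import read_state, viewer, arm gives the robot as it stands.
- The arm moves only by the tool carry_out, never from a script. Its argument "steps" is a list of rows, each a list of 7 numbers: the gripper's target within -1 to 1 (fully open at 1, half-way at 0, shut at -1), then the shift along the tool's x, y, z normalised to -1 to 1, where 1 is 500 mm, then the turn, a rotation vector about the tool's x, y, z normalised to -1 to 1, where 1 is pi rad. A call has exactly 10 rows; each row shifts and turns the commanded pose from where the row before left it, along the tool's axes as they then stand; what a row does not reach is not made up. A row lasts 1/10 s, in which the tool goes at most 50 mm and 8.59 degrees, less where a joint would pass 70% of its speed; a pose out of reach is approached as far as the arm can. A call with a number of a shift or a turn outside -1 to 1 is refused whole. A call with a gripper value outside its range is refused whole. The fingers move at their own pace and stop on an object; "grip_force" is the grip in N (left out, the last holds). Time passes only in rows, so rows that do not move let the fingers close, or fill a call up. It gives the time, the measured TCP pose, the force and the opening at its end, in the units of the state.
- read_state(): the state, without advancing time (a new reading comes with each control period).
- viewer.grab_frame(name): name is "side" or "top"; returns the picture (480x640x3 uint8, red, green, blue); there is no depth.
- viewer.camera_info(name): a dict with "fx", "fy", "cx", "cy" (pixels), "dist" ([k1, k2, p1, p2, k3] as OpenCV has them; the pictures are not rectified), "cam_to_world" (4x4, takes a point from camera to world coordinates). Camera axes: x right, y down, z forward; pixel columns grow to the right and rows downward; lengths in m; the calibration is good to about 2 mm. A picture is of the moment at which its call begins. camera_info takes no time and is no camera call.
- arm.sign_off(): hands the job in, once; it reports no verdict.
The state is a dict: "t": time; "qpos": joint angles; "qvel": joint speeds; "joint_torque": joint torques, N m; "position": TCP position; "tool_rot": TCP orientation; "contact_force": force on the tool from outside, world axes, zero at the start; "ft_torque": the same for the moment, N m; "finger_gap": finger opening in m.
Only numpy, scipy, OpenCV 4.12 (cv2) and the standard library are available. Lean on these libraries where they do the work, as an engineer would, in place of code of your own. Each camera call takes 0.05 s, during which the arm holds its last target. There are 200 camera calls.

## Task

The tape in the cassette recorder has been wound back, but the cassette lid was left up and the volume was left high. Shut the lid fully and bring the volume slider down to its orange middle mark, and only then press the Play key (green triangle, between the red record key and the rewind key that is now down) all the way home, so that it stays down and the rewind key pops up. Press no other key, and leave the comb and the other things on the shelf where they are.

Things in the scene. Friction and masses are not known exactly. Their poses are not given: they have to be found in the camera images.
- recorder: Grey cassette recorder, fixed, 330 (y) x 215 (x) x 70 mm high, with a flat deck. Origin: centre of its underside; -x is its front with the keys, +y the user's left. Keys from left (+y) to right: record (red), play, rewind, fast forward, stop, centred at y = +119, +87, +55, +23, -9 mm. Behind the keys: cassette lid. Right of them: volume slider. A comb lies on the deck's rear, beyond x = +45 mm.
- key_play_top (a point): Press point on top of the light grey Play key (green triangle): x = -84, y = +87, z = +69 mm in the recorder's frame while up. The key's top is 28 mm wide (y), and reaches 21 mm in front of and 34 mm behind this point (x). The neighbour keys begin 18 mm to either side of this point: record at +y, rewind at -y. Press straight down here.
- key_play (a joint): Play key (rad), a piano key on an axle 54 mm behind its press point: 0 = up (start), grows as its front goes down. Pressed there, it yields to 1 to 3 N if pressed slowly; it passes its latch after 7.3 mm (0.135) and stops hard at 8.4 mm (0.156). Pressed to its stop and let go, it stays down at about 0.13. On its way down it releases the key that was down, which springs up.
- key_rewind (a joint): Rewind key (rad), built like Play: 0 = up. It starts latched down at about 0.13, its top 7 mm below its neighbours; it pops up to 0 by itself when Play is pressed home.
- key_record (a joint): Record key (rad), red, on the +y side of Play and built like it; 0 = up. It must not be pressed.
- key_forward (a joint): Fast-forward key (rad), on the -y side of rewind and built like it; 0 = up. It must not be pressed.
- key_stop (a joint): Stop key (rad), the last at -y, light grey with a square; 0 = up. It must not be pressed.
- lid (a joint): Angle of the cassette lid (rad): 0 = shut, level with the deck; it starts raised 0.55 to 0.95 and stays wherever it is put (friction hinge). About 0.5 to 1 N pushing down near its free edge swings it; it stops hard at 0.
- lid_edge (a point): Middle of the free (front) edge of the cassette lid, on its upper face. The lid is a flat clear window in a dark frame, 88 mm from hinge to free edge, 125 mm wide, 4 mm thick; shut, this point lies at x = -38, y = +55, z = +70.5 mm in the recorder's frame.
- lid_hinge (a point): Middle of the lid's hinge line (at the lid's rear edge; the line runs along the recorder's y), at x = +50, y = +55, z = +68.5 mm in the recorder's frame.
- volume (a joint): Volume slider (m): 0 = quiet, at the end of its slot nearest the front of the recorder; grows towards the recorder's +x (rear) to 0.050 = loudest. The orange middle mark is at 0.025. Starts at 0.038 to 0.050; it stays where it is left and takes about 1.5 N to push.
- volume_top (a point): Centre of the top of the volume slider's knob: a dark block with a white centre line, 14 mm along the slot (recorder's x), 20 mm wide, 13 mm high above the deck, so its top is at z = 83 mm. At the middle mark it lies at x = -57, y = -100 mm in the recorder's frame. The deck around it is flat and free for 70 mm behind it.
- comb_mid (a point): Brown comb, 180 x 34 x 5 mm, lying flat across the rear of the recorder's deck; this is the middle of it, half-way up. Leave it there.
- bottle: Amber glass bottle with a closed cap, 56 mm across, 150 mm high, left of the recorder. Origin: centre of its underside, z up. Leave it.
- clip_bowl: Small steel bowl of hair clips, 110 mm across, 42 mm high, right of the recorder. Origin: centre of its underside. Leave it.
- tier_stack: Stack of two plastic trinket tiers, 120 x 160 x 93 mm, to the right of the recorder. Origin: centre of its underside. Leave it.
- tape_case: Flat cassette case, 70 x 110 x 16 mm, left of the recorder. Origin: centre of its underside. Leave it.
- hair_brush: Wooden hair brush lying on its back, 215 mm long along its x, 44 mm wide, 32 mm high, beyond the cassette case. Origin: under the joint of handle and head. Leave it.

How it is judged (in metres and radians):
On the way, in this order (a step that is already met when the one before it is completed fails the run):
1. with rewind still down and Play still up, the lid is shut and the volume slider is at its middle mark (value of joint lid below 0.05 rad and value of joint volume between 0.018 and 0.032 m and value of joint key_rewind above 0.1 rad and value of joint key_play below 0.02 rad), for 0.2 s.
2. Play is latched down and rewind has popped up (value of joint key_play above 0.1 rad and value of joint key_rewind below 0.02 rad), for 0.2 s.
At the end, for the whole second after the job is handed in: Play is latched down (over 0.10 rad), rewind and all other keys are up (under 0.02 rad), the lid is shut (under 0.05 rad) and the volume slider is within 7 mm of its middle mark (0.018 to 0.032 m) (all of step 2 and value of joint each of key_record, key_forward, key_stop below 0.02 rad and value of joint lid below 0.05 rad and value of joint volume between 0.018 and 0.032 m); the robot touches nothing.
It fails at once if the record, fast-forward or stop key is pressed (over 0.05 rad) (value of joint any of key_record, key_forward, key_stop above 0.05 rad).
It fails at once if the comb, bottle, bowl, tiers, cassette case or brush is moved more than 30 mm (distance of any of comb_mid, bottle, clip_bowl, tier_stack, tape_case, hair_brush from where it was at the start of the episode above 0.03 m).
It fails at once if the glass bottle is tipped over 0.3 rad (angle between bottle's own z axis and vertical above 0.3 rad).
It also fails if it takes over 38 s, if anything falls off the work surface, if the arm or the gripper's body presses on something with over 40 N, if the wrist force passes 120 N, or if a joint passes its speed limit or range.

## Working session

There is one attempt and no reset: what is moved stays moved. The work goes in short steps, Python scripts to look and compute and a tool call to move; the robot and the scene stay as the last step left them, time stands still between calls to the robot, and variables do not carry over. Pictures are saved under pics/ and viewed, on a budget of 10 in all, crops included, one or two more only if the job needs it, and the job is handed in when it is done.

Besides the shell and the picture viewer there is one more tool, called in YAML: its name, and indented under it one key for each argument. carry_out: Moves the arm, as the interface text tells. Scaled input: -1 to 1 covers 500 mm each way for a shift and pi rad each way for a turn. Its arguments: {"type":"object","properties":{"steps":{"type":"array","items":{"type":"array","items":{"type":"number"}}},"grip_force":{"type":"number"}},"required":["steps"]}

```bash
mkdir -p pics
python3 - <<'E'
from station import read_state, viewer, arm
import cv2, numpy as np
s=read_state(); print(s['t'],s['position'],np.round(s['tool_rot'],3),s['finger_gap'],arm.grip_point_offset)
for n in ('top','side'):
    cv2.imwrite(f'pics/{n}0.png',viewer.grab_frame(n)[:,:,::-1]); c=viewer.camera_info(n); print(n,c)
E
```

```text
0.0 [ 0.1459849  -0.55590463  0.23082717] [[ 0.967  0.254 -0.   ]
 [ 0.254 -0.967  0.001]
 [ 0.    -0.001 -1.   ]] 0.08538575770283514 0.0187
top {'fx': 537.7309715270925, 'fy': 537.7309715270925, 'cx': 318.2757558537927, 'cy': 218.6562011961401, 'dist': array([-0.16180765,  0.        ,  0.        ,  0.        ,  0.        ]), 'cam_to_world': array([[ 2.29253521e-02, -9.96664217e-01,  7.83253928e-02,
         5.28867245e-01],
       [-9.99736993e-01, -2.28070393e-02,  2.40487295e-03,
         6.38468759e-02],
       [-6.10480509e-04, -7.83599252e-02, -9.96924947e-01,
         1.12443948e+00],
       [ 0.00000000e+00,  0.00000000e+00,  0.00000000e+00,
         1.00000000e+00]])}
side {'fx': 532.2952481794451, 'fy': 532.2952481794451, 'cx': 312.25523062429875, 'cy': 242.3997361946337, 'dist': array([-0.15258613,  0.        ,  0.        ,  0.        ,  0.        ]), 'cam_to_world': array([[-0.90646852, -0.32743138,  0.26665243,  0.29018141],
       [-0.42207868,  0.68337807, -0.59568784,  0.76030316],
       [ 0.01282247, -0.65252058, -0.75766251,  0.92059904],
       [ 0.        ,  0.        ,  0.        ,  1.        ]])}
```

View pics/top0.png

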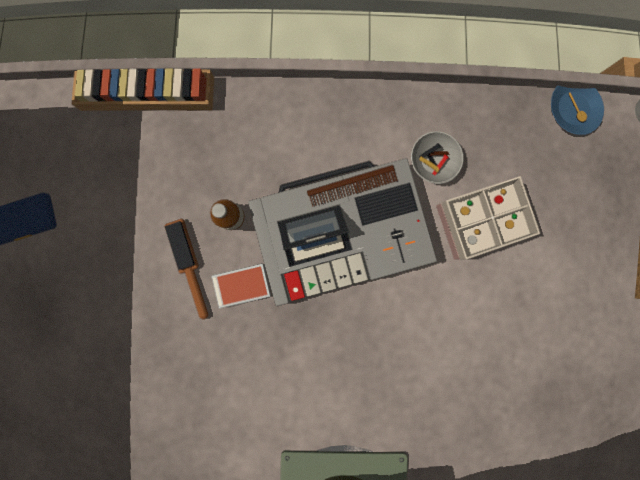

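View pics/side0.png

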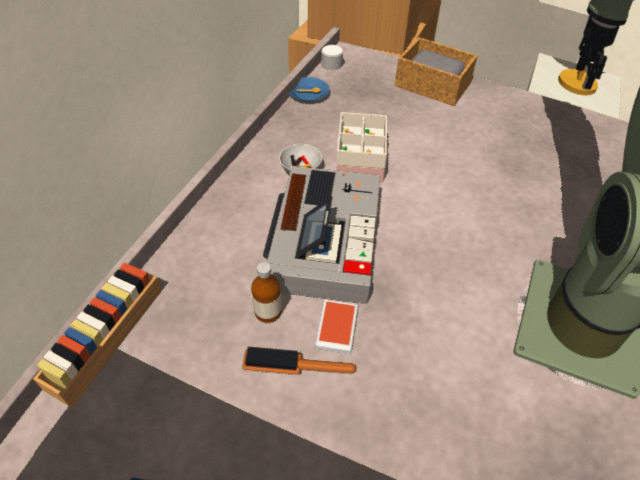

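The top view shows the recorder centred near (345,232) and yawed about 15°. The lid is up around (315,235) and the volume knob is near (397,233). In the side view the recorder is near (325,235). I'll enlarge both.

Run:
```python
import cv2
a=cv2.imread('pics/top0.png')[145:315,240:450]; cv2.imwrite('pics/topc.png',cv2.resize(a,None,fx=3.5,fy=3.5,interpolation=cv2.INTER_CUBIC))
a=cv2.imread('pics/side0.png')[160:305,255:395]; cv2.imwrite('pics/sidec.png',cv2.resize(a,None,fx=4,fy=4,interpolation=cv2.INTER_CUBIC))
```

```text
(no output)
```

View pics/topc.png

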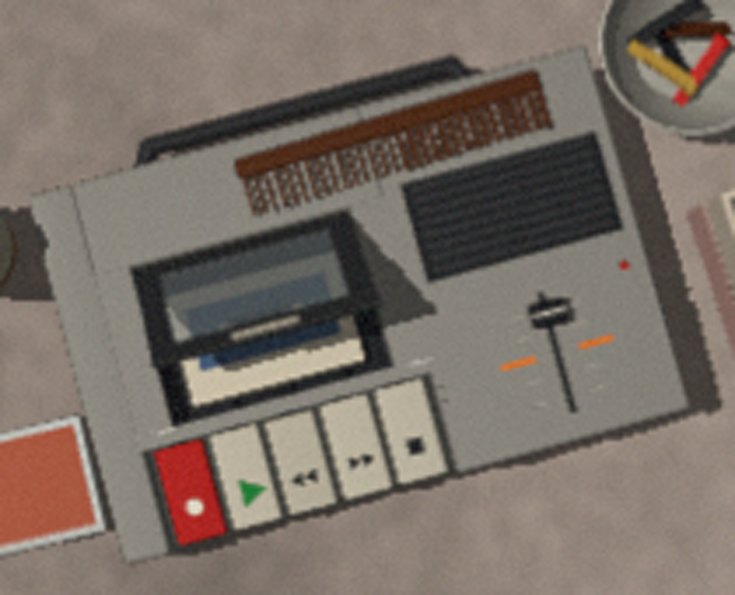

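View pics/sidec.png

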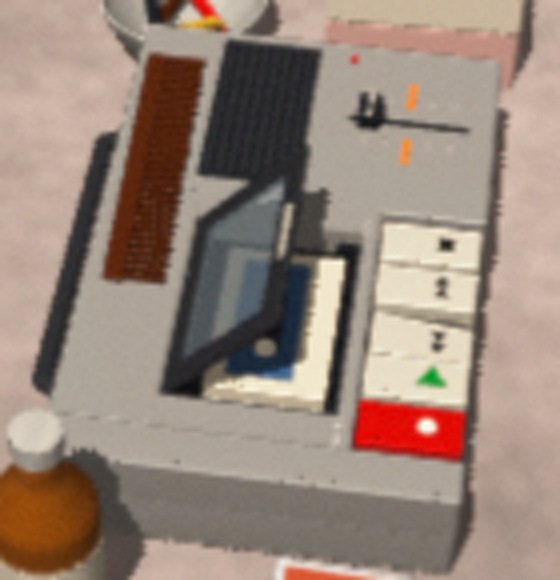

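Pixels in the 3.5x top crop:
- Deck corners: (32,197), (582,48), (690,405), (130,560)
- Orange marks: (517,364), (596,341)
- Knob: (551,312)
- Lid edge corners: (155,365), (378,300)

Pixels in the 4x side crop:
- Deck corners: (55,415), (148,25), (500,62), (450,500)
- Orange marks: (405,152), (413,97)
- Knob: (373,103)
- Lid edge: (283,312), (295,175)

Next I'll fit the recorder pose.

```bash
cat > h.py <<'E'
from station import read_state, viewer, arm
import cv2, numpy as np
from scipy.optimize import least_squares
def proj(n,P):
    c=viewer.camera_info(n); T=np.linalg.inv(c['cam_to_world'])
    K=np.array([[c['fx'],0,c['cx']],[0,c['fy'],c['cy']],[0,0,1]])
    return cv2.projectPoints(np.float64(P).reshape(-1,1,3),cv2.Rodrigues(T[:3,:3])[0],T[:3,3],K,c['dist'])[0].reshape(-1,2)
def tri(t,s):
    f=lambda p:np.r_[proj('top',p)[0]-t,proj('side',p)[0]-s]
    r=least_squares(f,[.5,.05,.08],x_scale=.1); return r.x,np.abs(r.fun).max()
tp=lambda u,v:np.array([240+u/3.5,145+v/3.5])-.4
sp=lambda u,v:np.array([255+u/4,160+v/4])-.4
def R2W(v,p):
    c,s=np.cos(v[3]),np.sin(v[3]); p=np.atleast_2d(p); return np.c_[c*p[:,0]-s*p[:,1]+v[0],s*p[:,0]+c*p[:,1]+v[1],p[:,2]+v[2]]
E
python3 - <<'E'
from h import *
M=np.array([[.1075,.165,.07],[.1075,-.165,.07],[-.1075,-.165,.07],[-.1075,.165,.07]])
T=np.array([tp(32,197),tp(582,48),tp(690,405),tp(130,560)]);S=np.array([sp(55,415),sp(148,25),sp(500,62),sp(450,500)])
f=lambda v:np.r_[proj('top',R2W(v,M))-T,proj('side',R2W(v,M))-S].ravel()
r=least_squares(f,[.5,.05,0,.2],x_scale=.1);v=r.x;print('pose',v,'\n',r.fun.round(1))
np.save('v.npy',v)
W2R=lambda p:(lambda d:np.r_[np.cos(v[3])*d[0]+np.sin(v[3])*d[1],-np.sin(v[3])*d[0]+np.cos(v[3])*d[1],d[2]])(p-v[:3])
for n,a,b in [('mL',tp(517,364),sp(405,152)),('mR',tp(596,341),sp(413,97)),('knob',tp(551,312),sp(373,103)),('lidL',tp(155,365),sp(283,312)),('lidR',tp(378,300),sp(295,175)),('RL',T[0],S[0]),('FL',T[3],S[3])]:
    p,e=tri(a,b);print(n,p.round(4),'rec',W2R(p).round(4),e.round(2))
E
```

```text
pose [0.58931722 0.01617367 0.0030495  0.28684839] 
 [-0.2 -1.1  3.2 -1.5  2.   0.9 -0.4  1.2 -5.2  7.4  0.1 -2.   1.  -1.4
  2.8 -0.2]
mL [ 0.5557 -0.0701  0.0737] rec [-0.0567 -0.0732  0.0707] 0.04
mR [ 0.5691 -0.1146  0.0736] rec [-0.0564 -0.1197  0.0706] 0.29
knob [ 0.584  -0.0873  0.0858] rec [-0.0343 -0.0977  0.0827] 0.37
lidL [0.5478 0.1272 0.1429] rec [-0.0084  0.1182  0.1398] 0.89
lidR [0.5884 0.0109 0.1139] rec [-0.0024 -0.0048  0.1108] 0.57
RL [0.6383 0.2001 0.0964] rec [0.099  0.1626 0.0934] 1.47
FL [0.4432 0.1441 0.0701] rec [-0.1039  0.1641  0.0671] 0.89
```

Run:
```python
from h import *
M=np.array([[.1075,.165,.07],[.1075,-.165,.07],[-.1075,-.165,.07],[-.1075,.165,.07],[-.057,-.100,.07]])
T=np.array([tp(32,197),tp(582,48),tp(690,405),tp(130,560),tp(556.5,352.5)]);S=np.array([sp(55,415),sp(148,25),sp(500,62),sp(450,500),sp(409,124.5)])
f=lambda v:np.r_[proj('top',R2W(v,M))-T,(proj('side',R2W(v,M))-S)[1:]].ravel()
r=least_squares(f,[.5,.05,0,.2],x_scale=.1,loss='soft_l1');v=r.x;print('pose',v,'\n',r.fun.round(1))
np.save('v.npy',v)
W2R=lambda p:(lambda d:np.r_[np.cos(v[3])*d[0]+np.sin(v[3])*d[1],-np.sin(v[3])*d[0]+np.cos(v[3])*d[1],d[2]])(p-v[:3])
for n,a,b in [('knob',tp(551,312),sp(373,103)),('lidL',tp(155,365),sp(283,312)),('lidR',tp(378,300),sp(295,175)),('mark',T[4],S[4])]:
    p,e=tri(a,b);print(n,p.round(4),'rec',W2R(p).round(4),e.round(2))
for n,o in (('top',(240,145,3.5)),('side',(255,160,4))):
    Q=[[-.084,.087,.069],[-.063,.105,.069],[-.105,.087-.016,.069],[-.084,-.009+.0,.069],[.05,.055,.0685]]
    print(n,((proj(n,R2W(v,Q))+.4-o[:2])*o[2]).round())
    for a in (.6,.75,.9):
        print(a,((proj(n,R2W(v,[[.05-.088*np.cos(a),.055+d,.0705+.088*np.sin(a)] for d in(.0625,-.0625)]))+.4-o[:2])*o[2]).round().tolist())
print(R2W(v,[[-.084,.087,.069],[-.057,-.1,.083],[.02,-.1,.083],[-.03,.055,.12]]))
```

```text
pose [ 0.58984582  0.01763463 -0.00157095  0.28844009] 
 [-0.7 -1.   2.  -1.4  0.8  0.5 -0.8  0.8  0.7 -0.4 -0.5 -0.3  0.2  0.2
  2.2  1.6 -0.5  0.8]
knob [ 0.584  -0.0873  0.0858] rec [-0.0354 -0.0989  0.0874] 0.37
lidL [0.5478 0.1272 0.1429] rec [-0.0092  0.117   0.1444] 0.89
lidR [0.5884 0.0109 0.1139] rec [-0.0033 -0.0061  0.1154] 0.57
mark [ 0.5624 -0.0924  0.0734] rec [-0.0576 -0.0976  0.075 ] 0.16
top [[251. 486.]
 [210. 458.]
 [288. 514.]
 [416. 440.]
 [244. 240.]]
0.6 [[164.0, 393.0], [390.0, 332.0]]
0.75 [[159.0, 378.0], [387.0, 316.0]]
0.9 [[153.0, 360.0], [383.0, 298.0]]
side [[425. 382.]
 [382. 403.]
 [468. 363.]
 [441. 248.]
 [181. 306.]]
0.6 [[305.0, 348.0], [334.0, 171.0]]
0.75 [[289.0, 332.0], [319.0, 156.0]]
0.9 [[270.0, 318.0], [302.0, 141.0]]
[[ 0.48456819  0.07714615  0.06742905]
 [ 0.56364627 -0.0944483   0.08142905]
 [ 0.6374653  -0.07254511  0.08142905]
 [ 0.54544001  0.0618288   0.11842905]]
```

Every point agrees with the text: the mark, knob height, Play key position and a lid angle of about 0.83 rad. I'll shut the fingers, fly to behind the knob with tool x along the recorder's y, and then drag the slider.

```bash
cat >> h.py <<'E'
from scipy.spatial.transform import Rotation as Ro
def rows(recp,n,z=None):
    "rows from current pose to recorder-frame TCP point, tool x along recorder +y, pointing down"
    v=np.load('v.npy'); v[2]=0; s=read_state(); g=R2W(v,recp)[0]; y=v[3]+np.pi/2
    G=np.array([[np.cos(y),np.sin(y),0],[np.sin(y),-np.cos(y),0],[0,0,-1]]); R=s['tool_rot']; w=Ro.from_matrix(R.T@G).as_rotvec()
    d=(g-s['position'])/n; print('total rotvec deg',np.degrees(w).round(2),'dist',np.linalg.norm(d)*n)
    for i in range(n):
        print([-1]+(R.T@d/.5).round(4).tolist()+(w/n/np.pi).round(4).tolist()); R=R@Ro.from_rotvec(w/n).as_matrix()
E
python3 -c "
from h import *
rows([.005,-.1,.14],20)"
```

```text
total rotvec deg [-5.000e-02 -5.000e-02 -9.181e+01] dist 0.6822228370934814
[-1, 0.0583, -0.0342, 0.0091, -0.0, -0.0, -0.0255]
[-1, 0.0609, -0.0294, 0.0091, -0.0, -0.0, -0.0255]
[-1, 0.063, -0.0245, 0.0091, -0.0, -0.0, -0.0255]
[-1, 0.0648, -0.0193, 0.0091, -0.0, -0.0, -0.0255]
[-1, 0.0661, -0.0141, 0.0091, -0.0, -0.0, -0.0255]
[-1, 0.067, -0.0088, 0.0091, -0.0, -0.0, -0.0255]
[-1, 0.0675, -0.0034, 0.0091, -0.0, -0.0, -0.0255]
[-1, 0.0676, 0.002, 0.0091, -0.0, -0.0, -0.0255]
[-1, 0.0672, 0.0074, 0.0091, -0.0, -0.0, -0.0255]
[-1, 0.0664, 0.0128, 0.0091, -0.0, -0.0, -0.0255]
[-1, 0.0652, 0.0181, 0.0091, -0.0, -0.0, -0.0255]
[-1, 0.0635, 0.0232, 0.0091, -0.0, -0.0, -0.0255]
[-1, 0.0614, 0.0282, 0.0091, -0.0, -0.0, -0.0255]
[-1, 0.059, 0.0331, 0.0091, -0.0, -0.0, -0.0255]
[-1, 0.0561, 0.0377, 0.0091, -0.0, -0.0, -0.0255]
[-1, 0.0529, 0.0421, 0.0091, -0.0, -0.0, -0.0255]
[-1, 0.0494, 0.0462, 0.0091, -0.0, -0.0, -0.0255]
[-1, 0.0456, 0.05, 0.0091, -0.0, -0.0, -0.0255]
[-1, 0.0414, 0.0534, 0.0091, -0.0, -0.0, -0.0255]
[-1, 0.037, 0.0566, 0.0091, -0.0, -0.0, -0.0255]
```

carry_out:
  steps:
    - [-1,0.058,-0.034,0.003,0,0,-0.0255]
    - [-1,0.061,-0.029,0.003,0,0,-0.0255]
    - [-1,0.063,-0.0245,0.003,0,0,-0.0255]
    - [-1,0.065,-0.019,0.003,0,0,-0.0255]
    - [-1,0.066,-0.014,0.003,0,0,-0.0255]
    - [-1,0.067,-0.009,0.003,0,0,-0.0255]
    - [-1,0.0675,-0.003,0.003,0,0,-0.0255]
    - [-1,0.0675,0.002,0.003,0,0,-0.0255]
    - [-1,0.067,0.007,0.003,0,0,-0.0255]
    - [-1,0.066,0.013,0.003,0,0,-0.0255]

```text
t: 1.1
position: [0.3852, -0.3162, 0.2161]
tool_rot: [[0.488, 0.873, -0.0], [0.873, -0.488, 0.0], [0.0, -0.0, -1.0]]
contact_force: [0.7, -0.2, 0.5]
finger_gap: -0.0001
```

```bash
python3 -c "
from h import *
s=read_state();print(s['t'],s['qpos'],s['contact_force'],s['finger_gap'])
rows([.005,-.1,.12],10)"
```

```text
1.1 [ 42.69392932  35.48695262 -12.25559118 101.79627473  10.24386382
  43.82090141  -3.97071456] [ 0.70831988 -0.24018543  0.45120801] -0.0001284610934252182
total rotvec deg [-2.000e-02 -2.000e-02 -4.573e+01] dist 0.35087725501219835
[-1, 0.065, 0.0182, 0.0192, -0.0, -0.0, -0.0254]
[-1, 0.0633, 0.0233, 0.0192, -0.0, -0.0, -0.0254]
[-1, 0.0613, 0.0283, 0.0192, -0.0, -0.0, -0.0254]
[-1, 0.0588, 0.0331, 0.0192, -0.0, -0.0, -0.0254]
[-1, 0.056, 0.0376, 0.0192, -0.0, -0.0, -0.0254]
[-1, 0.0528, 0.042, 0.0192, -0.0, -0.0, -0.0254]
[-1, 0.0493, 0.0461, 0.0192, -0.0, -0.0, -0.0254]
[-1, 0.0455, 0.0499, 0.0192, -0.0, -0.0, -0.0254]
[-1, 0.0414, 0.0533, 0.0192, -0.0, -0.0, -0.0254]
[-1, 0.037, 0.0565, 0.0192, -0.0, -0.0, -0.0254]
```

carry_out:
  steps:
    - [-1,0.065,0.018,0.003,0,0,-0.0255]
    - [-1,0.0635,0.0235,0.003,0,0,-0.0255]
    - [-1,0.0615,0.0285,0.003,0,0,-0.0255]
    - [-1,0.059,0.033,0.003,0,0,-0.0255]
    - [-1,0.056,0.0375,0.03,0,0,-0.0255]
    - [-1,0.053,0.042,0.03,0,0,-0.0255]
    - [-1,0.0495,0.046,0.03,0,0,-0.0255]
    - [-1,0.0455,0.05,0.03,0,0,-0.025]
    - [-1,0.0415,0.0535,0.03,0,0,-0.025]
    - [-1,0.037,0.0565,0.03,0,0,-0.025]

```text
t: 2.1
position: [0.6238, -0.0769, 0.1194]
tool_rot: [[-0.283, 0.959, -0.001], [0.959, 0.283, 0.0], [0.0, -0.001, -1.0]]
contact_force: [-0.4, -0.5, 0.7]
finger_gap: -0.0
```

```bash
python3 -c "
from h import *
cv2.imwrite('pics/top1.png',cv2.resize(viewer.grab_frame('top')[140:320,230:470,::-1],None,fx=2,fy=2,interpolation=cv2.INTER_CUBIC))
cv2.imwrite('pics/side1.png',cv2.resize(viewer.grab_frame('side')[110:310,250:450,::-1],None,fx=2.4,fy=2.4,interpolation=cv2.INTER_CUBIC))
a=cv2.imread('pics/top1.png');b=cv2.imread('pics/side1.png')
h=min(len(a),len(b));a=cv2.resize(a,(400,300));b=cv2.resize(b,(400,400));c=np.zeros((400,800,3),np.uint8);c[:300,:400]=a;c[:,400:]=b;cv2.imwrite('pics/c1.png',c)
s=read_state();print(s['t'],s['contact_force'])
rows([.005,-.1,.076],5)"
```

```text
2.2 [ 0.04787201  0.04004428 -0.44890924]
total rotvec deg [-0.07 -0.19  0.13] dist 0.04190302081304036
[-1, -0.0011, -0.0007, 0.0167, -0.0001, -0.0002, 0.0001]
[-1, -0.0011, -0.0007, 0.0167, -0.0001, -0.0002, 0.0001]
[-1, -0.0011, -0.0007, 0.0167, -0.0001, -0.0002, 0.0001]
[-1, -0.0011, -0.0007, 0.0167, -0.0001, -0.0002, 0.0001]
[-1, -0.0011, -0.0007, 0.0167, -0.0001, -0.0002, 0.0001]
```

View pics/c1.png

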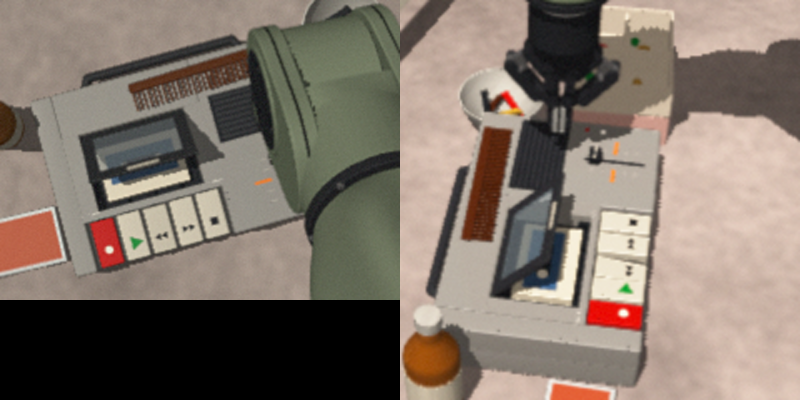

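The fingertip in the side view is at (558,133), behind the knob at (595,153). I'll lower and push toward the recorder's -x (tool -y).

carry_out:
  steps:
    - [-1,-0.001,0,0.0175,0,0,0]
    - [-1,-0.001,0,0.0175,0,0,0]
    - [-1,-0.001,0,0.0175,0,0,0]
    - [-1,-0.001,0,0.0175,0,0,0]
    - [-1,-0.001,-0.002,0.0165,0,0,0]
    - [-1,0,-0.008,0,0,0,0]
    - [-1,0,-0.012,0,0,0,0]
    - [-1,0,-0.012,0,0,0,0]
    - [-1,0,-0.012,0,0,0,0]
    - [-1,0,-0.012,0,0,0,0]

```text
t: 3.2
position: [0.5958, -0.0887, 0.0775]
tool_rot: [[-0.28, 0.96, 0.001], [0.96, 0.28, 0.0], [-0.0, 0.001, -1.0]]
contact_force: [1.6, -0.2, 0.5]
finger_gap: -0.0003
```

```bash
python3 -c "
from h import *
cv2.imwrite('pics/side2.png',cv2.resize(viewer.grab_frame('side')[140:240,300:400,::-1],None,fx=6,fy=6,interpolation=cv2.INTER_CUBIC))
s=read_state();print(s['t'],s['contact_force'],s['position'])
rows([-.0355,-.1,.076],1)
v=np.load('v.npy');print((proj('side',R2W(v,[[-.057+k,-.1,.083] for k in (0,.01,.02)]))-[300,140])*6+2)"
```

```text
3.25 [-1.22173309  0.51162941  1.06137685] [ 0.59503631 -0.08912654  0.07738918]
total rotvec deg [ 0.    0.02 -0.3 ] dist 0.010896362453275545
[-1, 0.0075, -0.0203, 0.0028, 0.0, 0.0001, -0.0017]
[[342.61573879 286.65513564]
 [316.61903293 283.70817629]
 [290.64575936 280.77132869]]
```

View pics/side2.png

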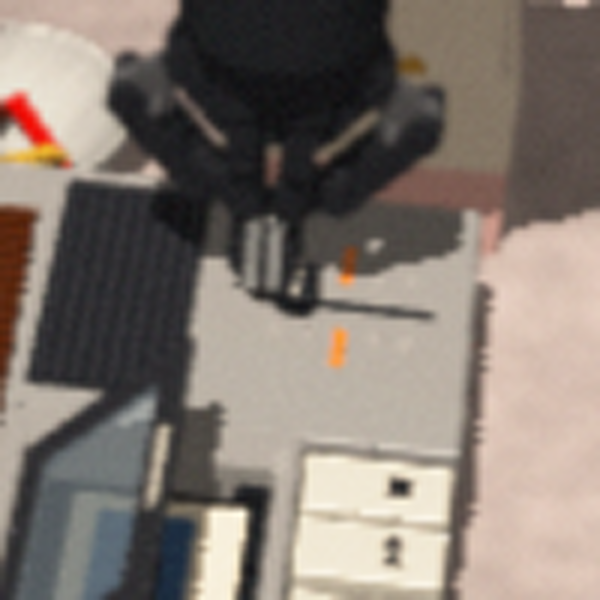

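The knob's white line is at about (307,275), against a middle-mark projection of (343,287), so it needs about 13 mm more. Then I'll lift.

carry_out:
  steps:
    - [-1,0.003,-0.006,0,0,0,0]
    - [-1,0.002,-0.006,0,0,0,0]
    - [-1,0,-0.006,0,0,0,0]
    - [-1,0,-0.006,0,0,0,0]
    - [-1,0,-0.002,0,0,0,0]
    - [-1,0,0,0,0,0,0]
    - [-1,0,0.01,0,0,0,0]
    - [-1,0,0.01,-0.02,0,0,0]
    - [-1,0,0,-0.07,0,0,0]
    - [-1,0,0,-0.07,0,0,0]

```text
t: 4.25
position: [0.5924, -0.0867, 0.1577]
tool_rot: [[-0.28, 0.96, -0.001], [0.96, 0.28, 0.001], [0.001, -0.001, -1.0]]
contact_force: [0.3, -0.3, -0.2]
finger_gap: -0.0001
```

```bash
python3 -c "
from h import *
cv2.imwrite('pics/side3.png',cv2.resize(viewer.grab_frame('side')[140:240,300:400,::-1],None,fx=6,fy=6,interpolation=cv2.INTER_CUBIC))
s=read_state();print(s['t'],s['contact_force'],s['position'])
rows([-.01,.055,.165],6)"
```

```text
4.3 [1.76511327 0.30244556 8.68455439] [ 0.59437888 -0.08673502  0.16342249]
total rotvec deg [ 0.31  0.09 -0.29] dist 0.15710641179350343
[-1, 0.0521, 0.0049, -0.0006, 0.0003, 0.0001, -0.0003]
[-1, 0.0521, 0.0049, -0.0006, 0.0003, 0.0001, -0.0003]
[-1, 0.0521, 0.0049, -0.0006, 0.0003, 0.0001, -0.0003]
[-1, 0.0521, 0.005, -0.0006, 0.0003, 0.0001, -0.0003]
[-1, 0.0521, 0.005, -0.0005, 0.0003, 0.0001, -0.0003]
[-1, 0.0521, 0.0051, -0.0005, 0.0003, 0.0001, -0.0003]
```

View pics/side3.png

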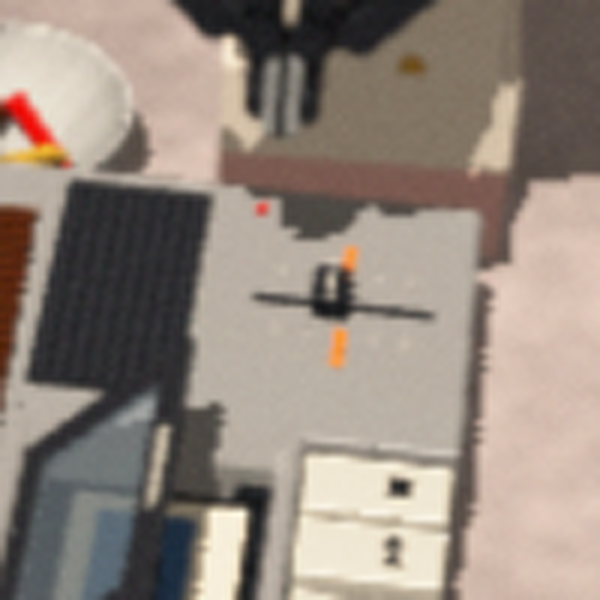

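The white line is at about (330,283), so the slider is near 0.029: inside tolerance but marginal. I'll nudge it about 4 mm further.

carry_out:
  steps:
    - [-1,0,0.002,0.034,0,0,0]
    - [-1,0,0,0.034,0,0,0]
    - [-1,0,0,0.034,0,0,0]
    - [-1,0,0,0.034,0,0,0]
    - [-1,0,0,0.034,0,0,0]
    - [-1,0,-0.008,0.0,0,0,0]
    - [-1,0,-0.008,0,0,0,0]
    - [-1,0,-0.008,0,0,0,0]
    - [-1,0,-0.004,0,0,0,0]
    - [-1,0,0,0,0,0,0]

```text
t: 5.3
position: [0.5798, -0.0908, 0.0722]
tool_rot: [[-0.28, 0.96, -0.0], [0.96, 0.28, -0.0], [-0.0, -0.0, -1.0]]
contact_force: [0.2, 0.3, -1.1]
finger_gap: -0.0004
```

```bash
python3 -c "
from h import *
cv2.imwrite('pics/side4.png',cv2.resize(viewer.grab_frame('side')[140:240,300:400,::-1],None,fx=6,fy=6,interpolation=cv2.INTER_CUBIC))
s=read_state();print(s['t'],s['contact_force'],s['position'])
rows([-.043,-.1,.0765],1)"
```

```text
5.35 [-0.27573533  0.32737765  0.6582164 ] [ 0.57990855 -0.09071622  0.07218334]
total rotvec deg [-0.01  0.   -0.29] dist 0.0051735343307612106
[-1, 0.0021, -0.0053, -0.0086, -0.0, 0.0, -0.0016]
```

View pics/side4.png

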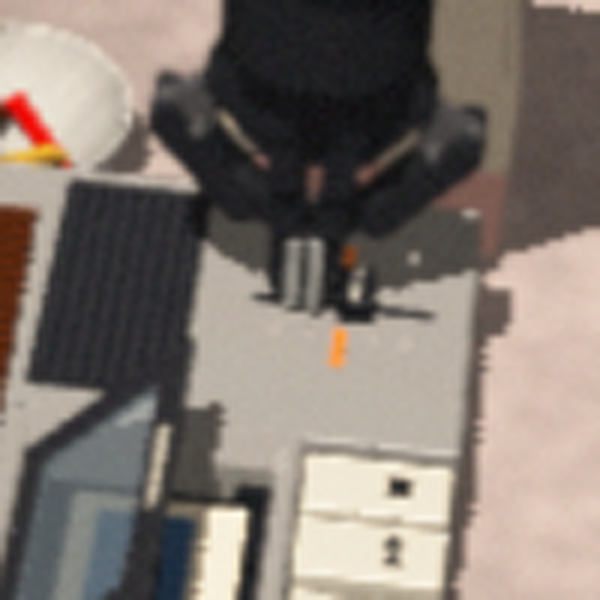

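It overshot: the white line is now at about (357,285), roughly 5 mm past the mark. Since tool y lies along the slot, I'll straddle the knob with half-open fingers centred on the mark and close them, which centres it.

carry_out:
  steps:
    - [-1,0,0.002,-0.04,0,0,0]
    - [0,0,0,-0.04,0,0,0]
    - [0,0.001,-0.018,0,0,0,0]
    - [0,0.001,-0.0174,0,0,0,0]
    - [0,0,0,0,0,0,0]
    - [0,0,0,0,0,0,0]
    - [0,0,0,0,0,0,0]
    - [0,0,0,0.033,0,0,0]
    - [0,0,0,0.033,0,0,0]
    - [0,0,0,0,0,0,0]
  grip_force: 20

```text
t: 6.35
position: [0.5631, -0.0941, 0.0774]
tool_rot: [[-0.28, 0.96, -0.003], [0.96, 0.28, 0.0], [0.001, -0.002, -1.0]]
contact_force: [-0.3, 0.5, -0.1]
finger_gap: 0.0428
```

```bash
python3 -c "
from h import *
s=read_state();print(s['t'],s['contact_force'],s['position'],s['finger_gap'])
rows([-.057,-.1,.0785],1)"
```

```text
6.35 [-0.30546207  0.45726559 -0.09691457] [ 0.56305508 -0.09405709  0.07743087] 0.04277230417692985
total rotvec deg [-0.13 -0.07 -0.27] dist 0.001282810221253242
[-1, -0.0011, 0.0009, -0.0021, -0.0007, -0.0004, -0.0015]
```

carry_out:
  steps:
    - [-1,0,0.001,-0.002,0,0,0]
    - [-1,0,0,0,0,0,0]
    - [-1,0,0,0,0,0,0]
    - [-1,0,0,0,0,0,0]
    - [-1,0,0,0,0,0,0]
    - [-0.2,0,0,0,0,0,0]
    - [-0.2,0,0,0,0,0,0]
    - [-0.2,0,0,-0.02,0,0,0]
    - [-0.2,0,0,-0.07,0,0,0]
    - [-0.2,0,0,-0.08,0,0,0]

```text
t: 7.35
position: [0.5636, -0.094, 0.1662]
tool_rot: [[-0.28, 0.96, -0.002], [0.96, 0.28, 0.001], [0.001, -0.001, -1.0]]
contact_force: [-0.0, -0.2, 0.2]
finger_gap: 0.0345
```

```bash
python3 -c "
from h import *
s=read_state();print(s['t'],s['contact_force'],s['position'],s['finger_gap'])
rows([-.01,.055,.165],5)"
```

```text
7.35 [-0.04276059 -0.18417954  0.16612604] [ 0.56357695 -0.09401994  0.16616232] 0.03448675389278981
total rotvec deg [-0.08 -0.06 -0.27] dist 0.16154538686338052
[-1, 0.0619, 0.0185, 0.0005, -0.0001, -0.0001, -0.0003]
[-1, 0.0619, 0.0185, 0.0005, -0.0001, -0.0001, -0.0003]
[-1, 0.0619, 0.0186, 0.0005, -0.0001, -0.0001, -0.0003]
[-1, 0.0619, 0.0187, 0.0005, -0.0001, -0.0001, -0.0003]
[-1, 0.0618, 0.0187, 0.0005, -0.0001, -0.0001, -0.0003]
```

carry_out:
  steps:
    - [-1,0.062,0.0185,0,0,0,0]
    - [-1,0.062,0.0185,0,0,0,0]
    - [-1,0.062,0.0185,0,0,0,0]
    - [-1,0.062,0.0185,0,0,0,0]
    - [-1,0.062,0.0185,0,0,0,-0.0015]
    - [-1,0,0,0.02,0,0,0]
    - [-1,0,0,0.03,0,0,0]
    - [-1,0,0,0.03,0,0,0]
    - [-1,0,0,0.03,0,0,0]
    - [-1,0,0,0.03,0,0,0]

```text
t: 8.35
position: [0.5653, 0.067, 0.095]
tool_rot: [[-0.284, 0.959, 0.0], [0.959, 0.284, -0.0], [-0.0, 0.0, -1.0]]
contact_force: [-0.5, 0.6, 1.2]
finger_gap: 0.0001
```

```bash
python3 -c "
from h import *
cv2.imwrite('pics/side5.png',cv2.resize(viewer.grab_frame('side')[130:300,270:440,::-1],None,fx=3.5,fy=3.5,interpolation=cv2.INTER_CUBIC))
s=read_state();print(s['t'],s['contact_force'],s['position'],s['finger_gap'])
rows([-.01,.055,.0715],5)"
```

```text
8.4 [-1.71502825 -0.64364372 -4.19945322] [0.56443395 0.06691345 0.09288313] 0.0002902442253235059
total rotvec deg [-0.13 -0.01 -0.03] dist 0.021392425621086897
[-1, 0.0002, 0.0002, 0.0086, -0.0001, -0.0, -0.0]
[-1, 0.0002, 0.0002, 0.0086, -0.0001, -0.0, -0.0]
[-1, 0.0002, 0.0001, 0.0086, -0.0001, -0.0, -0.0]
[-1, 0.0002, 0.0001, 0.0086, -0.0001, -0.0, -0.0]
[-1, 0.0002, 0.0001, 0.0086, -0.0001, -0.0, -0.0]
```

View pics/side5.png

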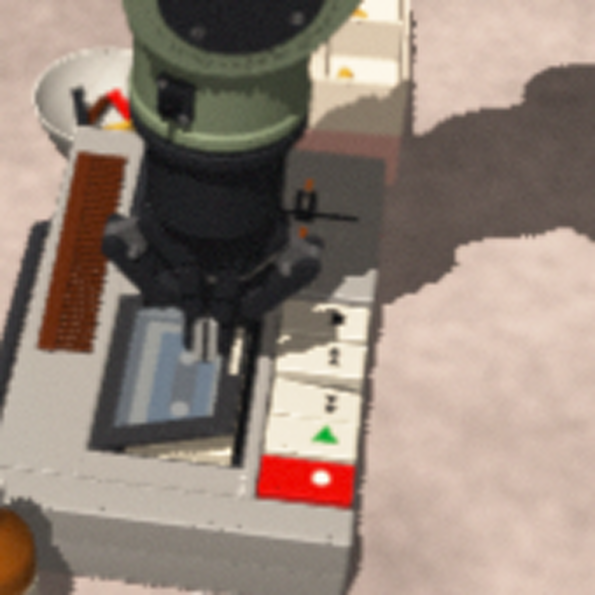

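The lid is closing under the finger, and the knob at (306,205) sits in line with the orange marks. I'll press to level.

carry_out:
  steps:
    - [-1,0,0,0.01,0,0,0]
    - [-1,0,0,0.01,0,0,0]
    - [-1,0,0,0.01,0,0,0]
    - [-1,0,0,0.006,0,0,0]
    - [-1,0,0,0.004,0,0,0]
    - [-1,0,0,0.003,0,0,0]
    - [-1,0,0,0.002,0,0,0]
    - [-1,0,0,0.001,0,0,0]
    - [-1,0,0,0,0,0,0]
    - [-1,0,0,0,0,0,0]

```text
t: 9.4
position: [0.5652, 0.0676, 0.0722]
tool_rot: [[-0.284, 0.959, 0.0], [0.959, 0.284, 0.0], [0.0, 0.0, -1.0]]
contact_force: [-0.4, 0.8, -0.3]
finger_gap: 0.0001
```

carry_out:
  steps:
    - [-1,0,0,0.002,0,0,0]
    - [-1,0,0,0.002,0,0,0]
    - [-1,0,0,0.002,0,0,0]
    - [-1,0,0,0.001,0,0,0]
    - [-1,0,0,0,0,0,0]
    - [-1,0,0,0,0,0,0]
    - [-1,0,0,0,0,0,0]
    - [-1,0,0,0,0,0,0]
    - [-1,0,0,0,0,0,0]
    - [-1,0,0,0,0,0,0]

```text
t: 10.4
position: [0.5654, 0.0676, 0.0699]
tool_rot: [[-0.284, 0.959, 0.001], [0.959, 0.284, -0.0], [-0.0, 0.001, -1.0]]
contact_force: [-7.4, -1.5, 27.7]
finger_gap: 0.0003
```

```bash
python3 -c "
from h import *
s=read_state();print(s['t'],s['contact_force'],s['position'],s['finger_gap'])
rows([-.084,.087,.100],5)"
```

```text
10.4 [-7.3995272  -1.45161497 27.69854803] [0.56536329 0.06761953 0.06988279] 0.00028096763769023755
total rotvec deg [ 0.06  0.02 -0.02] dist 0.08675050897125997
[-1, 0.0128, -0.0299, -0.0121, 0.0001, 0.0, -0.0]
[-1, 0.0128, -0.0299, -0.0121, 0.0001, 0.0, -0.0]
[-1, 0.0128, -0.0299, -0.0121, 0.0001, 0.0, -0.0]
[-1, 0.0128, -0.0299, -0.0121, 0.0001, 0.0, -0.0]
[-1, 0.0128, -0.0299, -0.0121, 0.0001, 0.0, -0.0]
```

28 N at z = 0.070: the lid is hard on its stop. I'll lift, move over Play and look.

carry_out:
  steps:
    - [-1,0,0,-0.03,0,0,0]
    - [-1,0,0,-0.035,0,0,0]
    - [-1,0.0127,-0.03,0,0,0,0]
    - [-1,0.0127,-0.03,0,0,0,0]
    - [-1,0.0127,-0.03,0,0,0,0]
    - [-1,0.0127,-0.03,0,0,0,0]
    - [-1,0.0127,-0.03,0,0,0,0]
    - [-1,0,0,0.014,0,0,0]
    - [-1,0,0,0.014,0,0,0]
    - [-1,0,0,0,0,0,0]

```text
t: 11.4
position: [0.4844, 0.0766, 0.0861]
tool_rot: [[-0.284, 0.959, -0.001], [0.959, 0.284, -0.0], [0.0, -0.001, -1.0]]
contact_force: [-0.2, -0.0, -0.5]
finger_gap: -0.0001
```

```bash
python3 -c "
from h import *
a=cv2.resize(viewer.grab_frame('side')[150:290,280:400,::-1],None,fx=4,fy=4,interpolation=cv2.INTER_CUBIC)
cv2.imwrite('pics/side6.png',a)
s=read_state();print(s['t'],s['contact_force'],s['position'],s['finger_gap'])
rows([-.084,.087,.0695],5)"
```

```text
11.45 [-0.59724252  0.25105184  0.64301709] [0.48448306 0.07658106 0.08647407] -3.7573621534420076e-05
total rotvec deg [-0.04 -0.01 -0.03] dist 0.016983691039462002
[-1, 0.0002, 0.0001, 0.0068, -0.0, -0.0, -0.0]
[-1, 0.0002, 0.0001, 0.0068, -0.0, -0.0, -0.0]
[-1, 0.0002, 0.0001, 0.0068, -0.0, -0.0, -0.0]
[-1, 0.0002, 0.0001, 0.0068, -0.0, -0.0, -0.0]
[-1, 0.0002, 0.0001, 0.0068, -0.0, -0.0, -0.0]
```

View pics/side6.png

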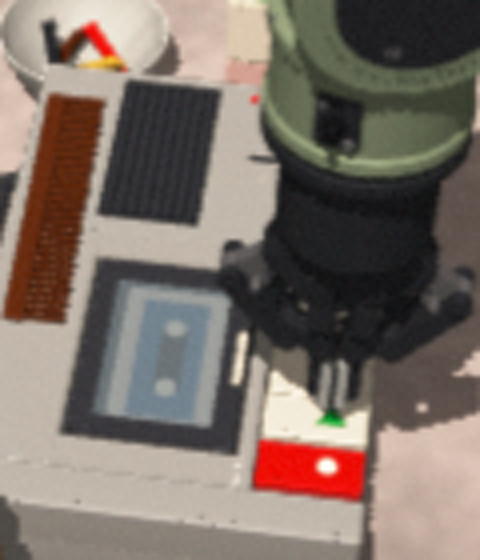

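The lid is flat and shut, the fingertip is over Play at (333,405), and the knob was measured on the mark earlier (full frame (357,189) against a predicted (357,188)). Now I'll press slowly.

carry_out:
  steps:
    - [-1,0,0,0.011,0,0,0]
    - [-1,0,0,0.011,0,0,0]
    - [-1,0,0,0.011,0,0,0]
    - [-1,0,0,0.004,0,0,0]
    - [-1,0,0,0.003,0,0,0]
    - [-1,0,0,0.003,0,0,0]
    - [-1,0,0,0.003,0,0,0]
    - [-1,0,0,0.002,0,0,0]
    - [-1,0,0,0,0,0,0]
    - [-1,0,0,0,0,0,0]

```text
t: 12.45
position: [0.4844, 0.0767, 0.0631]
tool_rot: [[-0.284, 0.959, 0.0], [0.959, 0.284, 0.0], [0.0, 0.0, -1.0]]
contact_force: [-0.4, 0.0, -1.1]
finger_gap: 0.0002
```

carry_out:
  steps:
    - [-1,0,0,0.001,0,0,0]
    - [-1,0,0,0.001,0,0,0]
    - [-1,0,0,0.001,0,0,0]
    - [-1,0,0,0.001,0,0,0]
    - [-1,0,0,0.001,0,0,0]
    - [-1,0,0,0.001,0,0,0]
    - [-1,0,0,0,0,0,0]
    - [-1,0,0,0,0,0,0]
    - [-1,0,0,0,0,0,0]
    - [-1,0,0,0,0,0,0]

```text
t: 13.45
position: [0.4845, 0.0767, 0.0609]
tool_rot: [[-0.284, 0.959, 0.001], [0.959, 0.284, 0.0], [-0.0, 0.001, -1.0]]
contact_force: [-3.8, -1.7, 22.8]
finger_gap: -0.0002
```

23 N at z = 0.061: Play is at its hard stop. I'll lift straight up and swing away to the right.

carry_out:
  steps:
    - [-1,0,0,-0.01,0,0,0]
    - [-1,0,0,-0.04,0,0,0]
    - [-1,0,0,-0.09,0,0,0]
    - [-1,0,0,-0.09,0,0,0]
    - [-1,0,0,-0.09,0,0,0]
    - [-1,-0.08,0,0,0,0,0]
    - [-1,-0.09,0,0,0,0,0]
    - [-1,-0.09,0,0,0,0,0]
    - [-1,-0.09,0,0,0,0,0]
    - [-1,-0.09,0,0,0,0,0]

```text
t: 14.45
position: [0.5469, -0.1362, 0.2201]
tool_rot: [[-0.284, 0.959, -0.0], [0.959, 0.284, 0.0], [0.0, -0.0, -1.0]]
contact_force: [0.7, 1.1, -0.2]
finger_gap: 0.0
```

carry_out:
  steps:
    - [-1,-0.06,0,0,0,0,0]
    - [-1,-0.06,0,0,0,0,0]
    - [-1,0,0,0,0,0,0]
    - [-1,0,0,0,0,0,0]
    - [-1,0,0,0,0,0,0]
    - [-1,0,0,0,0,0,0]
    - [-1,0,0,0,0,0,0]
    - [-1,0,0,0,0,0,0]
    - [-1,0,0,0,0,0,0]
    - [-1,0,0,0,0,0,0]

```text
t: 15.45
position: [0.5638, -0.1917, 0.2201]
tool_rot: [[-0.284, 0.959, -0.0], [0.959, 0.284, 0.0], [0.0, 0.0, -1.0]]
contact_force: [-0.1, 0.1, 0.2]
finger_gap: 0.0
```

```bash
python3 -c "
from h import *
a=cv2.resize(viewer.grab_frame('side')[160:300,265:395,::-1],None,fx=4,fy=4,interpolation=cv2.INTER_CUBIC)
b=cv2.resize(viewer.grab_frame('top')[145:315,245:445,::-1],None,fx=2,fy=2,interpolation=cv2.INTER_CUBIC)
b=cv2.resize(b,(280,238)); c=np.zeros((560,800,3),np.uint8);c[:,:520]=a;c[:238,520:]=b
cv2.imwrite('pics/fin.png',c);print(read_state()['t'],read_state()['contact_force'])"
```

```text
15.55 [ 0.81283056 -0.14241042  0.34241529]
```

View pics/fin.png

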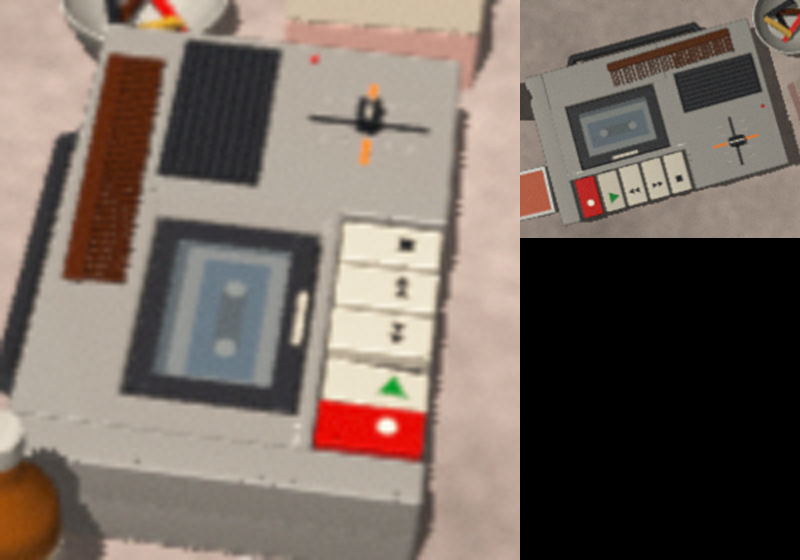

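The final picture shows Play down at (390,388), with a step to rewind at (398,332), which is now level with fast forward. The lid is flat, the knob at (370,115) is on the orange marks, and the comb hasn't moved. I'll hand in.

```bash
python3 -c "
from station import arm
print(arm.sign_off())"
```

```text
the job is handed in; nothing more can be done
None
```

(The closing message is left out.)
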